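Catch and run on the clamp ring of a live-cell chamber

TASK

The black knurled ring nut has been left lying loose on the threaded neck of the steel imaging chamber, its thread not caught. With a light touch turn it backward (counter-clockwise from above) as it lies on the thread until you feel the thread start drop, then turn it forward (clockwise) to run it on down until it squeezes the red gasket snugly, not flat, and let go. Never force it, as there is thin glass in the chamber, and leave the things standing around it alone.

Things in the scene. Friction and masses are not known exactly. Their poses are not given: they have to be found in the camera images.
- ring_nut: black knurled steel ring nut, 120 to 190 g, loose: 60 mm across, 20 mm high, a 28 mm window in its top. Origin on its axis at its underside, z up. It lies level on the neck, up to 1.5 mm of play sideways. Right-handed two-start thread, 14 mm of travel per turn. Let go, it stays where it is turned to.
- nut_top (a point): centre of the window in the nut's top face, 20 mm above ring_nut. At the start the nut rests loose on the ramps of the neck's threads. Turned counter-clockwise it rides up 14 mm per turn; somewhere between 60 and 140 degrees on, not to be seen, its thread runs off the start of the neck's thread: if not held up, it drops 7 mm. Turned clockwise from there, it is caught.
- nut_mark (a point): middle of the short white line on the nut's top face, 23.5 mm out from its axis along its own +x. At the start it points along the stage's +x within 7 degrees; it does not show where the thread starts. With the nut caught at its first drop and run home, it ends up somewhere on the stage's -y side (caught half a turn off, it would be on the +y side).
- seat (a point): point on the chamber's axis at the height of the black stage surface, z up. Round silver insert: 110 mm across, 3 mm thick. Above this point reach the chamber's steel foot (52 mm across) 11 mm, its threaded neck (44 mm over the thread) 27 mm and on it the red gasket 32 mm; the chamber stands up to 1.5 mm higher or lower than that, differing each time. Fingers can go beside the nut down to 6 mm above this point.
- stage: fixed open-frame microscope: black stage plate 260 mm (x) by 320 mm (y), 140 mm above the bench; origin on the bench under the chamber's axis. The chamber is fixed in it. After the drop the nut meets the soft red gasket ring (36 mm across, 5 mm thick) 105 to 140 degrees on, 11 mm below the highest point of its ride. Squeezing takes 8 N per mm: 0.5 to 2.3 mm is snug, from 3 mm it is crushed.
- pillar_top (a point): top centre of the white pillar (32 mm thick) of the microscope, standing on the bench. A black condenser arm on it, turned away from the chamber, and its drum reach 43 mm above this point.
- dish: closed round culture dish, 38 mm across, 12 mm high, on the stage; origin at the centre of its underside. Leave it alone.
- oil_bottle: small amber immersion-oil bottle, 26 mm across, 52 mm high, on the stage; origin at the centre of its underside. Leave it alone.
- objective: steel microscope objective standing on the bench, 31 mm across, 50 mm high; origin at the centre of its underside. Leave it alone.
Things that resemble listed ones, but are neither listed nor needed, are in the scene too. Several things have the shape of the ring_nut; the one meant has the colours described above.

How it is judged:
On the way, in this order (a step that is already met when the one before it is completed fails the run):
1. turned backward while resting on the neck's thread, the nut has ridden up the ramp by more than 2.2 mm, in contact and level (underside more than 21.6 mm above the stage surface) (distance of nut_top from where it was at the start of the episode above 0.0022 m and z of ring_nut in the frame of seat above 0.0216 m and horizontal distance between ring_nut and seat below 0.004 m and angle between ring_nut's own z axis and vertical below 0.1 rad and contact force between ring_nut and stage above 0.3 N), for 0.05 s.
2. the nut has dropped into the thread (underside less than 21.3 mm above the stage surface, level) (z of ring_nut in the frame of seat below 0.0213 m and horizontal distance between ring_nut and seat below 0.004 m and angle between ring_nut's own z axis and vertical below 0.1 rad), for 0.1 s.
At the end, for the whole second after the job is handed in: released and at rest, the nut stays clamped, gasket squeezed about 0.5 to 2.3 mm (its contacts with the chamber add up to 9 to 40 N), underside below 16.5 mm above the stage surface, within 3 mm of the axis, level within 0.04 rad, its white line on the stage's -y side (caught at the first drop) (contact force between ring_nut and stage between 9 and 40 N and z of ring_nut in the frame of seat below 0.0165 m and y of nut_mark in the frame of stage below 0 m and horizontal distance between ring_nut and seat below 0.003 m and angle between ring_nut's own z axis and vertical below 0.04 rad and linear speed of ring_nut below 0.01 m/s); the robot touches nothing.
It fails at once if the thread is forced while it is being started: the nut's contacts with the chamber add up to more than 25 N while its underside is more than 18 mm above the stage surface (z of ring_nut in the frame of seat above 0.018 m and contact force between ring_nut and stage above 25 N).
It fails at once if the gasket is crushed: the nut's contacts with the chamber add up to more than 55 N (contact force between ring_nut and stage above 55 N).
It fails at once if a bystander is moved by more than 15 mm (distance of any of dish, oil_bottle, objective from where it was at the start of the episode above 0.015 m).
It also fails if it takes over 64 s, if anything falls off the work surface, if the arm or the gripper's body presses on something with over 40 N, if the wrist force passes 120 N, or if a joint passes its speed limit or range.

ROBOT

A 6-joint arm with a two-finger parallel gripper is mounted at the origin on the work surface. World frame = base frame: x ahead of the robot, y to its left, z up, the work surface at z = 0. Lengths are in m, angles in rad, forces in N, time in s.
With the tool pointing down it reaches from about 0.3 to 0.75 m from the base axis. Payload 8.5 kg.
Tool frame: the origin (TCP) lies at the very end of the fingers, on their centre line; the grasp point (between the pads) lies 19 mm behind it (robot.grip_point_offset is the distance from the TCP to the grasp point, in m); x points along the fingers, y is the direction in which the jaws open and shut, and the axes are right-handed (so a half turn about x gives the same grasp; the last joint's range is limited). The gripper opens to 88 mm and grips with 3 to 60 N. Pads are 18 mm wide; open, the fingers measure 123 mm over their backs; the gripper's body (75 mm by 187 mm) begins 45 mm behind the grasp point.
Start: joints at [0.998, 0.381, 1.297, -0, 1.464, -0.215], TCP at [0.193, 0.515, 0.205] pointing down, gripper open.
Joint ranges: [-3.11, 3.11], [-0.89, 2.33], [0.22, 2.48], [-1.42, 4.56], [0.17, 2.85], [-2.88, 2.88]. Speed limits (rad/s): [2.39, 2.39, 3.14, 3.14, 3.14, 3.14].

INTERFACE

Orientations are given as [roll, pitch, yaw] about the fixed x, y, z axes, in that order (R = Rz(yaw) Ry(pitch) Rx(roll)).
In Python, from station import robot gives the robot as it stands.
- The arm moves only by the tool arm_command, never from a script. Its argument "rows" is a list of rows, each a list of 5 numbers: the shift along the tool's x, y, z in mm, then the turn about the tool's x in rad, then the finger opening in mm, from 0 to 88.1. In form: [[tx, ty, tz, turn, fingers], ...]. A call has 1 to 20 rows; each row shifts and turns the pose as measured when the row begins, along the tool's axes as they then stand; what a row does not reach is not made up. A row lasts 1/8 s, in which the tool goes at most 62.5 mm and 10.7 degrees, less where a joint would pass 70% of its speed; a pose out of reach is approached as far as the arm can. A call with a gripper value outside its range is refused whole. The fingers move at their own pace and stop on an object; the grip force is fixed at half the most. Time passes only in rows, so rows that do not move let the fingers close. It gives the time, the measured TCP pose, the force and the opening at its end, in the units of the state.
- robot.read_state(): the state, without advancing time (a new reading comes with each control period).
- robot.grab_frame(name): name is "scene" or "side" or "wrist"; returns a dict with "pixels" (420x560x3 uint8, red, green, blue), "fx", "fy", "cx", "cy" (pixels), "rvec" (rotation vector, rad) and "tvec" (3), from world to camera coordinates, as OpenCV has them. Camera axes: x right, y down, z forward; pixel columns grow to the right and rows downward; lengths in m; the calibration is good to about 2 mm. A picture is of the moment at which its call begins. There is no depth.
- robot.job_done(): hands the job in, once; it reports no verdict.
The state is a dict: "time": time; "q": joint angles; "dq": joint speeds; "effort": joint torques, N m; "tcp_pos": TCP position; "tcp_rot": TCP orientation; "force": force on the tool from outside, world axes, zero at the start; "ft_torque": the same for the moment, N m; "grip_width": finger opening in m.
Only numpy, scipy, OpenCV 4.12 (cv2) and the standard library are available. Lean on these libraries where they do the work, as an engineer would, in place of code of your own. Each camera call takes 0.05 s, during which the arm holds its last target.

## Working session

There is one attempt and no reset: what is moved stays moved. The work goes in short steps, Python scripts to look and compute and a tool call to move; the robot and the scene stay as the last step left them, time stands still between calls to the robot, and variables do not carry over. Pictures are saved under pics/ and viewed, and the job is handed in when it is done.

Besides the shell and the picture viewer there is one more tool, called after ">>>" by a JSON object that holds its "name" and its "arguments". arm_command: Moves the arm, as the interface text tells. Its arguments: {"type":"object","properties":{"rows":{"type":"array","items":{"type":"array","items":{"type":"number"}}}},"required":["rows"]}

```bash
mkdir -p pics; ls; cat > h.py <<'E'
from station import robot
import numpy as np, cv2
def grab(n,fn=None):
    f=robot.grab_frame(n)
    if fn: cv2.imwrite('pics/'+fn,cv2.cvtColor(f['pixels'],cv2.COLOR_RGB2BGR))
    return f
def cam(f):
    R=cv2.Rodrigues(np.array(f['rvec'],float))[0];t=np.array(f['tvec'],float).ravel();return R,t
def ray(f,u,v):
    R,t=cam(f);d=R.T@np.array([(u-f['cx'])/f['fx'],(v-f['cy'])/f['fy'],1]);return -R.T@t,d
def onz(f,u,v,z):
    c,d=ray(f,u,v);return c+d*(z-c[2])/d[2]
def proj(f,p):
    R,t=cam(f);q=R@np.array(p)+t;return f['cx']+f['fx']*q[0]/q[2],f['cy']+f['fy']*q[1]/q[2]
def tri(f,a,g,b):
    c1,d1=ray(f,*a);c2,d2=ray(g,*b)
    s=np.linalg.lstsq(np.c_[d1,-d2],c2-c1,rcond=None)[0]
    p,q=c1+d1*s[0],c2+d2*s[1];return (p+q)/2,np.linalg.norm(p-q)
E
python3 - <<'E'
from h import *
np.set_printoptions(precision=4,suppress=True)
for n in('scene','side','wrist'):
    f=grab(n,n+'0.png');R,t=cam(f);print(n,f['fx'],f['cx'],f['cy'],-R.T@t,R[2])
print(robot.read_state())
E
```

```text
pics
scene 383.04360793493794 282.6502546427542 214.08212664030597 [1.0733 0.429  0.6563] [-0.6661 -0.4867 -0.5652]
side 409.3801726671179 290.3069391311827 206.80532142363933 [ 0.2809 -0.6682  0.8184] [ 0.2589  0.7122 -0.6525]
wrist 303.0239529349061 280.3797777441047 209.86615501457553 [0.1289 0.5388 0.3846] [ 0.2464 -0.0932 -0.9647]
{'time': 0.15, 'q': array([ 0.9977,  0.381 ,  1.298 , -0.    ,  1.4636, -0.2153]), 'dq': array([-0.0009, -0.0009, -0.0015, -0.0012, -0.002 ,  0.0014]), 'effort': array([  0.0022, -43.8081, -22.4618,   0.0713,   0.0343,  -0.0001]), 'tcp_pos': array([0.1925, 0.515 , 0.2047]), 'tcp_rot': array([-1.7495,  1.5698, -2.1073]), 'force': array([0.7856, 0.4185, 0.1598]), 'ft_torque': array([-0.0415,  0.0732, -0.0176]), 'grip_width': 0.08812680748984796}
```

View pics/scene0.png

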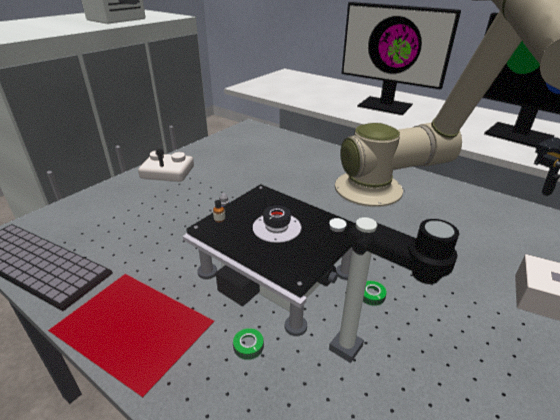

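View pics/side0.png

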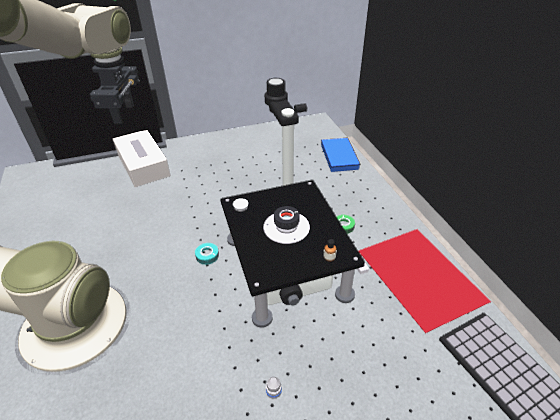

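View pics/wrist0.png

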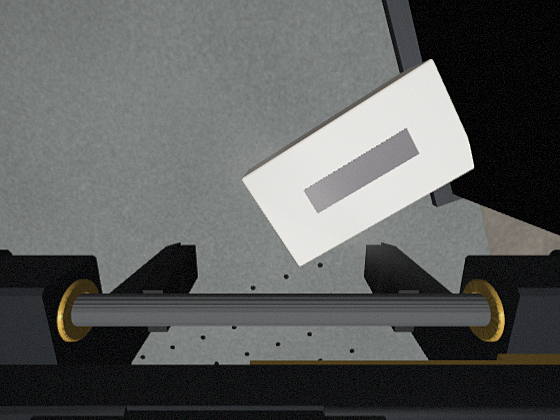

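The black ring on the chamber (scene 277,217; side 287,217) fits the description. The green rings (scene 248,342 and 374,292; side 345,222) and the cyan ring (side 207,252) lie on the bench and have the wrong colour. I'll confirm with enlarged crops.

```bash
python3 - <<'E'
from h import *
a=cv2.imread('pics/scene0.png')[190:255,235:320];b=cv2.imread('pics/side0.png')[190:255,245:330]
up=lambda x:cv2.resize(x,None,fx=4.6,fy=4.6*1,interpolation=cv2.INTER_CUBIC)
cv2.imwrite('pics/crop0.png',np.hstack([up(a),up(b)]))
E
```

```text
(no output)
```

View pics/crop0.png

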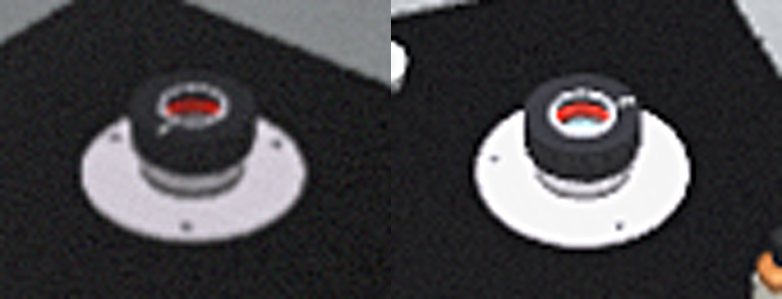

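```bash
cat > m.py <<'E'
from h import *
np.set_printoptions(precision=4,suppress=True)
S=cv2.cvtColor(cv2.imread('pics/scene0.png'),cv2.COLOR_BGR2RGB);D=cv2.cvtColor(cv2.imread('pics/side0.png'),cv2.COLOR_BGR2RGB)
fs=grab('scene');fd=grab('side')
for n,im,f,(u0,v0,u1,v1) in(('scene',S,fs,(245,200,310,250)),('side',D,fd,(258,200,315,250))):
    sub=im[v0:v1,u0:u1].astype(int)
    m=(sub.min(2)>125).astype(np.uint8)
    k,l,st,c=cv2.connectedComponentsWithStats(m)
    for i in range(1,k):
        if st[i,4]>8: 
            pts=np.argwhere(l==i)[:,::-1]+[u0,v0]
            h=cv2.convexHull(pts.astype(np.float32))
            print(n,st[i],c[i]+[u0,v0], cv2.fitEllipse(h) if len(h)>5 else '')
            e=cv2.fitEllipse(h)[0] if len(h)>5 else c[i]
            print('  z.143',onz(f,*e,.143),'z.180',onz(f,*e,.180))
E
python3 m.py
```

```text
scene [58  0  7  3 13] [306.8462 200.6154] 
  z.143 [-1.5578 -4.8154  0.143 ] z.180 [-1.3681 -4.4374  0.18  ]
scene [34 10  5  7 12] [281.5833 213.4167] ((280.26641845703125, 212.99130249023438), (5.412077903747559, 6.958693504333496), 50.3660774230957)
  z.143 [ 0.4679 -0.0204  0.143 ] z.180 [0.5116 0.012  0.18  ]
scene [  8  16  48  26 697] [276.3443 230.5524] ((276.40472412109375, 227.11839294433594), (29.033105850219727, 47.99552536010742), 90.30855560302734)
  z.143 [0.5186 0.0067 0.143 ] z.180 [0.5586 0.0372 0.18  ]
side [21  9 19 11 85] [287.0824 214.5059] ((287.92181396484375, 213.6745147705078), (10.529141426086426, 18.66626739501953), 79.81294250488281)
  z.143 [0.5345 0.0464 0.143 ] z.180 [0.5206 0.0072 0.18  ]
side [  5  14  47  30 794] [286.2292 230.5768] ((286.21026611328125, 226.84422302246094), (32.639732360839844, 46.282073974609375), 90.35221099853516)
  z.143 [0.5148 0.0031 0.143 ] z.180 [ 0.5019 -0.0337  0.18  ]
```

```bash
python3 - <<'E'
from h import *
np.set_printoptions(precision=4,suppress=True)
fs=grab('scene');fd=grab('side')
print('rim',tri(fs,(277,212.8),fd,(286.8,214.4)))
print('pillar',tri(fs,(367,225),fd,(288,113)))
print('dish',onz(fs,338,225,.152),onz(fd,241,204.5,.152))
print('bottle',onz(fs,219,220,.14),onz(fd,330,258,.14))
for im,f,pol in(('scene0.png',fs,0),('side0.png',fd,1)):
    I=cv2.imread('pics/'+im); 
    m=(I.max(2)<60).astype(np.uint8)
    if not pol: m[:, 352:]=0;
    m=cv2.morphologyEx(m,cv2.MORPH_OPEN,np.ones((3,3)))
    k,l,st,c=cv2.connectedComponentsWithStats(m)
    i=l[240,250] if not pol else l[250,260]
    mm=(l==i).astype(np.uint8);h=cv2.convexHull(cv2.findContours(mm,0,2)[0][0])
    a=cv2.approxPolyDP(h,4,True)[:,0]
    for p in a: print(im,p,onz(f,*p,.14))
print(np.array(fs['tvec']))
E
```

```text
rim (array([0.5167, 0.006 , 0.1804]), np.float64(0.001464774417446219))
pillar (array([0.6056, 0.2492, 0.3056]), np.float64(0.0024332818620701265))
dish [0.438 0.119 0.152] [0.4317 0.1088 0.152 ]
bottle [ 0.5743 -0.1186  0.14  ] [ 0.5741 -0.121   0.14  ]
scene0.png [187 228] [ 0.6405 -0.1538  0.14  ]
scene0.png [252 189] [ 0.4199 -0.1494  0.14  ]
scene0.png [267 187] [ 0.3877 -0.1246  0.14  ]
scene0.png [350 221] [0.392  0.1259 0.14  ]
scene0.png [351 246] [0.4726 0.1718 0.14  ]
scene0.png [327 285] [0.6034 0.1912 0.14  ]
scene0.png [299 296] [0.6582 0.165  0.14  ]
side0.png [314 183] [0.6446 0.1442 0.14  ]
side0.png [363 265] [ 0.6337 -0.1639  0.14  ]
side0.png [288 304] [ 0.4454 -0.2053  0.14  ]
side0.png [252 295] [ 0.3838 -0.16    0.14  ]
side0.png [221 199] [0.3911 0.1615 0.14  ]
[ 0.288  -0.0875  1.2946]
```

```bash
cat >> h.py <<'E'
from scipy.spatial.transform import Rotation as Ro
def toolR(s): return Ro.from_euler('xyz',s['tcp_rot']).as_matrix()
def delta(target):
    s=robot.read_state();R=toolR(s);return R.T@(np.array(target)-s['tcp_pos'])*1000
def rep():
    s=robot.read_state();R=toolR(s)
    print('t',s['time'],'p',s['tcp_pos'].round(4),'yawY',np.degrees(np.arctan2(R[1,1],R[0,1])).round(2),'x',R[:,0].round(4),'q',s['q'].round(3),'F',s['force'].round(2),'T',s['ft_torque'].round(3),'w',round(s['grip_width']*1000,2))
E
python3 - <<'E'
from h import *
rep();fs=grab('scene');fd=grab('side')
print(toolR(robot.read_state()).round(4))
print('drum',tri(fs,(437,230),fd,(275,83)))
print(delta([.5167,.0055,.24]))
E
```

```text
t 0.35 p [0.1926 0.5151 0.205 ] yawY 69.5 x [-1.e-04 -2.e-04 -1.e+00] q [ 0.998  0.381  1.298 -0.     1.464 -0.215] F [-1.35 -0.5   0.28] T [-0.014 -0.034  0.004] w 87.78
[[-1.000e-04  3.502e-01  9.367e-01]
 [-1.000e-04  9.367e-01 -3.502e-01]
 [-1.000e+00 -2.000e-04 -0.000e+00]]
drum (array([0.60561762, 0.35104565, 0.34373448]), np.float64(0.001688189010744893))
[ -34.88221719 -363.83683221  482.05923413]
```

>>> {"name": "arm_command", "arguments": {"rows": [[-3,-30,40,0,88],[-3,-30,40,0,88],[-3,-30,40,0,88],[-3,-30,40,0,88],[-3,-30,40,0,88],[-3,-30,40,0,88],[-3,-30,40,0,88],[-3,-30,40,0,88],[-3,-30,40,0,88],[-3,-30,40,0,88],[-3,-30,40,0,88],[-3,-30,40,0,88]]}}

```text
time: 1.95
tcp_pos: [0.5252, -0.0037, 0.2432]
tcp_rot: [0.632, 1.567, 0.28]
force: [0.8, 1.0, 0.5]
grip_width: 0.088
```

```bash
python3 -c "
from h import *
rep();print(delta([.5167,.0055,.24]))"
```

```text
t 1.95 p [ 0.5252 -0.0037  0.2432] yawY 69.8 x [ 0.004   0.0011 -1.    ] q [-0.234  0.31   1.295  0.002  1.534 -1.452] F [0.82 0.99 0.52] T [ 0.025  0.002 -0.046] w 87.98
[  3.21554741   5.719903   -11.2072558 ]
```

>>> {"name": "arm_command", "arguments": {"rows": [[0,5.7,-11.2,0,88],[0,0,0,0.18,88],[0,0,0,0.18,88],[0,0,0,0.18,88],[0,0,0,0.18,88],[0,0,0,0.18,88],[0,0,0,0.18,88],[0,0,0,0.18,88],[0,0,0,0.18,88],[0,0,0,0.18,88],[0,0,0,0.18,88],[0,0,0,0.08,88],[0,0,0,0,88]]}}

```text
time: 3.58
tcp_pos: [0.5099, 0.0144, 0.2439]
tcp_rot: [-2.985, 1.566, 1.01]
force: [0.0, 0.3, -0.8]
grip_width: 0.0875
```

```bash
python3 -c "
from h import *
rep();print(delta([.5167,.0055,.24]))
f=grab('wrist','w1.png');grab('side','s1.png');grab('scene','c1.png');R,t=cam(f);print(-R.T@t,proj(f,[.5167,.0055,.18]),proj(f,[.5402,.0055,.18]))"
```

```text
t 3.575 p [0.5099 0.0144 0.2439] yawY -41.14 x [ 0.0023  0.0036 -1.    ] q [-0.207  0.283  1.332  0.004  1.525  0.511] F [ 0.01  0.29 -0.79] T [-0.083  0.082  0.005] w 87.54
[ 3.91485782 10.97584366  2.21464634]
[0.55363925 0.06467053 0.42415891] (np.float64(293.94820924767305), np.float64(213.65954599156098)) (np.float64(315.64139013635406), np.float64(195.58959982057218))
```

View pics/w1.png

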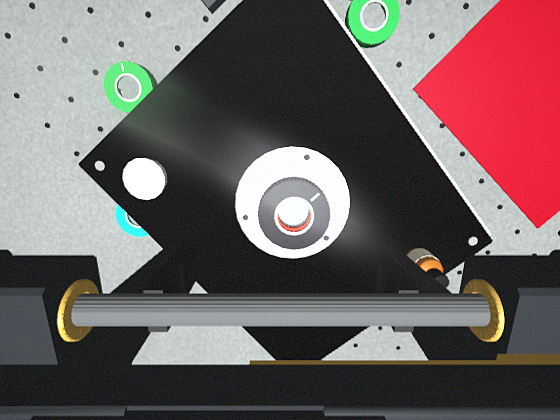

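The wrist view shows the nut with its window at (293,213) and the white mark at (315,197), as predicted. I'll refine the centre with this view.

```bash
python3 - <<'E'
from h import *
np.set_printoptions(precision=4,suppress=True)
f=grab('wrist')
I=f['pixels'].astype(int)
m=((I.min(2)>150)).astype(np.uint8)
# insert outer
k,l,st,c=cv2.connectedComponentsWithStats(m)
i=l[180,250];pts=np.argwhere(l==i)[:,::-1].astype(np.float32);e=cv2.fitEllipse(cv2.convexHull(pts));print('insert',e,onz(f,*e[0],.143))
# window: any bright or red inside nut
r=((I.max(2)>130)).astype(np.uint8);r[:195]=0;r[:,:274]=0;r[:,312:]=0;r[236:]=0
k,l,st,c=cv2.connectedComponentsWithStats(r);i=l[213,293];pts=np.argwhere(l==i)[:,::-1].astype(np.float32);e=cv2.fitEllipse(cv2.convexHull(pts));print('rim',e,st[i],onz(f,*e[0],.180))
# nut top outer: dark inside insert
h=np.zeros(I.shape[:2],np.uint8)
cv2.imwrite('pics/w1c.png',cv2.resize(cv2.cvtColor(f['pixels'],cv2.COLOR_RGB2BGR)[140:270,225:360],None,fx=4.4,fy=4.4,interpolation=cv2.INTER_CUBIC))
E
```

```text
insert ((291.5662536621094, 201.87411499023438), (111.8296890258789, 114.74488830566406), 79.96327209472656) [0.5173 0.0065 0.143 ]
rim ((293.5153503417969, 210.5860595703125), (46.878177642822266, 50.19831466674805), 148.1941375732422) [ 274  195   38   41 1404] [0.5185 0.0073 0.18  ]
```

View pics/w1c.png

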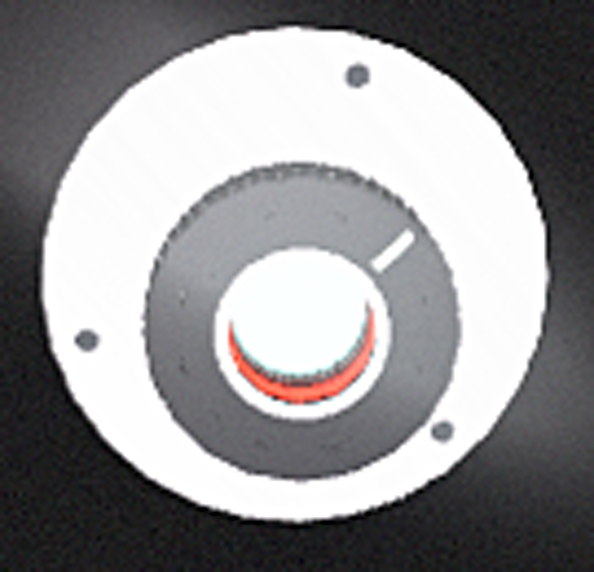

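```bash
python3 - <<'E'
from h import *
np.set_printoptions(precision=4,suppress=True)
f=grab('wrist')
c=onz(f,293.9,215.7,.18);m=onz(f,225+393/4.4,140+251/4.4,.18);print(c,m,np.degrees(np.arctan2(*(m-c)[1::-1])),np.linalg.norm(m-c))
rep();print(delta([.5170,.0055,.20]))
E
```

```text
[0.5159 0.0036 0.18  ] [0.539  0.0047 0.18  ] 2.715235964277295 0.023101741703114284
t 3.825 p [0.5103 0.0137 0.2438] yawY -41.17 x [ 0.0023  0.0035 -1.    ] q [-0.208  0.283  1.331  0.004  1.525  0.511] F [-0.55 -0.15 -0.56] T [ 0.015  0.152 -0.035] w 87.74
[43.8103 10.4167  1.9508]
```

>>> {"name": "arm_command", "arguments": {"rows": [[0,10.5,2,0,88],[30,0,0,0,88],[0,0,0,0,88]]}}

```text
time: 4.2
tcp_pos: [0.5182, 0.0039, 0.2135]
tcp_rot: [3.092, 1.566, 0.804]
force: [0.2, 0.3, 0.4]
grip_width: 0.0882
```

```bash
python3 -c "
from h import *
rep();print(delta([.5165,.005,.155]))"
```

```text
t 4.2 p [0.5182 0.0039 0.2135] yawY -41.12 x [ 0.003   0.0032 -1.    ] q [-0.223  0.317  1.371  0.004  1.451  0.494] F [0.21 0.28 0.35] T [-0.044  0.144  0.002] w 88.24
[58.45375771 -1.99586151  0.56410015]
```

>>> {"name": "arm_command", "arguments": {"rows": [[20,-2,0.5,0,88],[20,0,0,0,88],[14,0,0,0,88],[3,0,0,0,88],[0,0,0,0,88]]}}

```text
time: 4.82
tcp_pos: [0.52, 0.0033, 0.1595]
tcp_rot: [2.417, 1.56, 0.128]
force: [0.3, -0.2, -0.2]
grip_width: 0.088
```

```bash
python3 -c "
from h import *
rep();print(delta([.5165,.005,.155]))"
```

```text
t 4.825 p [0.52   0.0033 0.1595] yawY -41.12 x [ 0.0104  0.0013 -0.9999] q [-0.224  0.363  1.466  0.004  1.303  0.493] F [ 0.33 -0.25 -0.15] T [-0.042  0.117  0.006] w 87.97
[ 4.50065749 -3.7843917   1.06484633]
```

>>> {"name": "arm_command", "arguments": {"rows": [[-20,-3.5,1,0,88],[-20,0,0,0,88],[0,0,0,0,88],[6,0,0,0,88],[6,0,0,0,88],[6,0,0,0,88],[6,0,0,0,88],[6,0,0,0,88],[6,0,0,0,88],[6,0,0,0,88],[3,0,0,0,88],[0,0,0,0,88]]}}

```text
time: 6.32
tcp_pos: [0.5166, 0.0048, 0.1518]
tcp_rot: [2.459, 1.561, 0.17]
force: [-0.5, -0.2, 0.5]
grip_width: 0.0883
```

```bash
python3 -c "
from h import *
rep();print(delta([.5165,.005,.155]))"
```

```text
t 6.325 p [0.5166 0.0048 0.1518] yawY -41.12 x [ 0.0092  0.0016 -1.    ] q [-0.222  0.365  1.486  0.004  1.281  0.494] F [-0.5  -0.21  0.47] T [-0.096  0.136  0.006] w 88.26
[-3.16501443 -0.17625597 -0.08931979]
```

>>> {"name": "arm_command", "arguments": {"rows": [[-2.5,0,0,0,66],[0,0,0,0,66],[0,0,0,0,62]]}}

```text
time: 6.7
tcp_pos: [0.5169, 0.0048, 0.1551]
tcp_rot: [2.417, 1.56, 0.128]
force: [-0.5, 1.3, 0.7]
grip_width: 0.0626
```

```bash
python3 -c "
from h import *
rep()"
```

```text
t 6.7 p [0.5169 0.0048 0.1551] yawY -41.12 x [ 0.0104  0.0013 -0.9999] q [-0.222  0.362  1.481  0.004  1.288  0.494] F [-0.5   1.25  0.66] T [-0.053  0.156  0.005] w 62.56
```

>>> {"name": "arm_command", "arguments": {"rows": [[0,0,0,0,58],[0,0,0,0,56],[0,0,0,0,56]]}}

```text
time: 7.08
tcp_pos: [0.5169, 0.0048, 0.1552]
tcp_rot: [2.414, 1.56, 0.125]
force: [-0.5, -0.3, 0.5]
grip_width: 0.0559
```

```bash
python3 -c "
from h import *
rep()"
```

```text
t 7.075 p [0.5169 0.0048 0.1552] yawY -41.12 x [ 0.0106  0.0013 -0.9999] q [-0.222  0.362  1.481  0.004  1.288  0.494] F [-0.48 -0.31  0.45] T [-0.002  0.116  0.009] w 55.87
```

```bash
python3 -c "
from h import *
a=grab('wrist')['pixels'];b=grab('side')['pixels'];c=grab('scene')['pixels']
up=lambda x:cv2.resize(cv2.cvtColor(x,cv2.COLOR_RGB2BGR),(390,292),interpolation=cv2.INTER_CUBIC)
cv2.imwrite('pics/g1.png',np.vstack([np.hstack([up(a),up(b[175:265,230:350])]),np.hstack([up(c[175:265,220:340]),up(a[200:420,140:430])])]))"
```

```text
(no output)
```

View pics/g1.png

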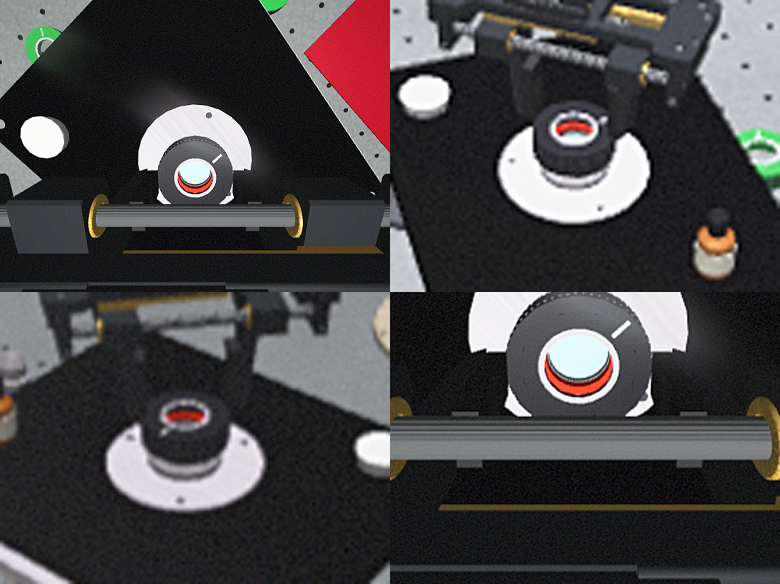

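```bash
python3 -c "
from h import *
b=grab('side');c=grab('scene')
print(proj(b,[.5169,.0048,.155]),proj(c,[.5169,.0048,.155]))
R=toolR(robot.read_state())
for s in(-1,1):
  p=np.array([.5169,.0048,.1552])+R[:,1]*s*.03
  print(proj(b,p),proj(c,p))
g=lambda x:(255*(np.clip(x/110,0,1))**.6).astype(np.uint8)
up=lambda x:cv2.resize(cv2.cvtColor(g(x),cv2.COLOR_RGB2BGR),(400,560),interpolation=cv2.INTER_CUBIC)
cv2.imwrite('pics/g2.png',np.hstack([up(b['pixels'][165:249,255:315]),up(c['pixels'][165:249,245:305])]))"
```

```text
(np.float64(286.80854974006724), np.float64(222.50899592827267)) (np.float64(276.18630553735494), np.float64(222.14566221295732))
(np.float64(275.1828876359192), np.float64(219.3774148277533)) (np.float64(289.1929579962146), np.float64(220.61835818196622))
(np.float64(298.63485113896894), np.float64(225.57034170141054)) (np.float64(263.01020761664233), np.float64(223.5471450979786))
```

View pics/g2.png

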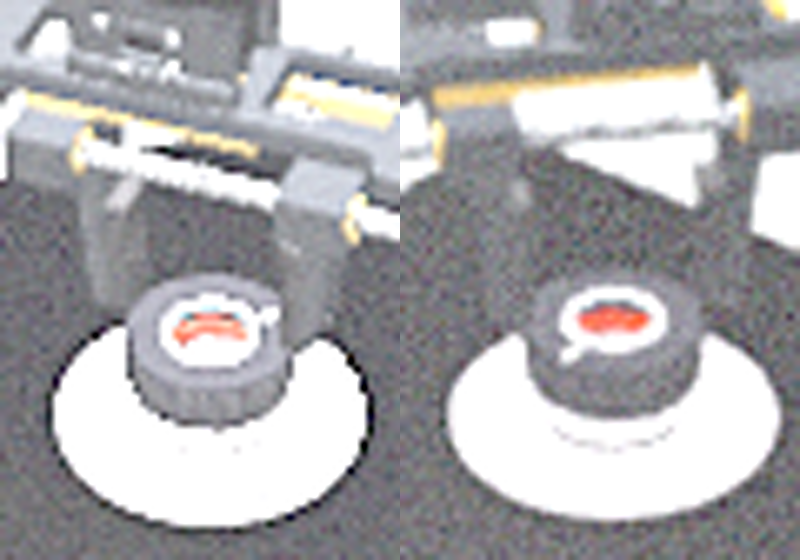

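```bash
python3 -c "
from h import *
b=grab('side');c=grab('scene')
print(tri(c,(296,210),b,(271.5,210)),tri(c,(260,211.5),b,(303,216)))
rep()
# wrist camera relation
w=grab('wrist');R,t=cam(w);s=robot.read_state();print(toolR(s).T@(-R.T@t-s['tcp_pos']))
print(proj(w,s['tcp_pos']))
g=lambda x:(255*(np.clip(x/110,0,1))**.6).astype(np.uint8)
cv2.imwrite('pics/g3.png',cv2.resize(cv2.cvtColor(g(w['pixels'][200:420,130:430]),cv2.COLOR_RGB2BGR),(780,572)))
"
```

```text
(array([0.48612516, 0.03354787, 0.18168532]), np.float64(0.00558598045225031)) (array([ 0.54609485, -0.0194634 ,  0.18868203]), np.float64(0.003729863022228912))
t 7.425 p [0.5169 0.0048 0.1552] yawY -41.12 x [ 0.0106  0.0013 -0.9999] q [-0.222  0.362  1.481  0.004  1.288  0.495] F [-0.1  -0.2  -0.24] T [-0.03   0.127  0.014] w 56.14
[-0.17996988 -0.00024078 -0.06744278]
(np.float64(280.8357160735623), np.float64(237.8105130723816))
```

View pics/g3.png

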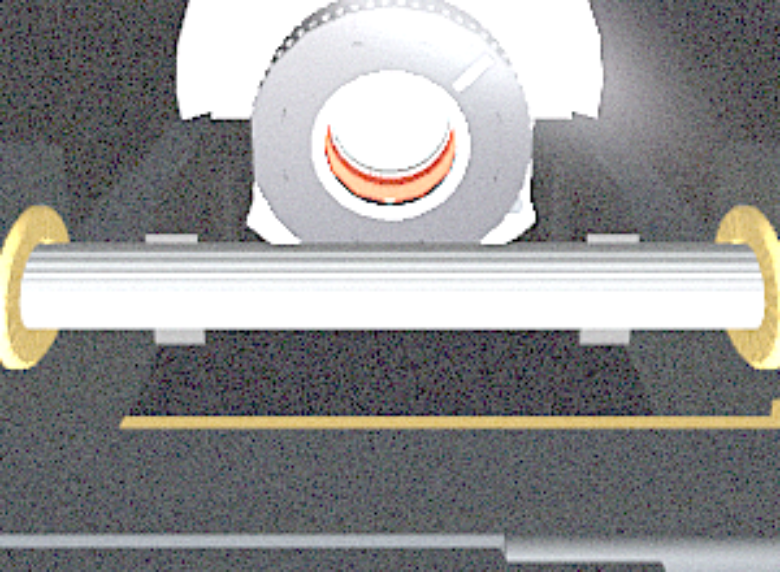

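```bash
python3 -c "
from h import *
b=grab('side');w=grab('wrist')
I=cv2.imread('pics/side0.png')
g=lambda x:(255*(np.clip(x/150,0,1))**.6).astype(np.uint8)
u,v=proj(b,[.1925,.515,.2047]);print(u,v)
R0=Ro.from_euler('xyz',[-1.7495,1.5698,-2.1073]).as_matrix()
for s in(-1,1):
  for d in (.044,.06):
    print(s,d,proj(b,np.array([.1925,.515,.2047])+R0[:,1]*s*d),proj(b,np.array([.1925,.515,.2317])+R0[:,1]*s*d))
x0,y0=70,50
J=cv2.resize(g(I[50:140,70:160]),None,fx=6.5,fy=6.5,interpolation=cv2.INTER_CUBIC)
cv2.circle(J,(int((u+.5-x0)*6.5),int((v+.5-y0)*6.5)),4,(0,0,255),-1)
cv2.imwrite('pics/g4.png',J)
# wrist0 
W=cv2.imread('pics/wrist0.png');cv2.imwrite('pics/g5.png',cv2.resize(g(W[220:400,100:440]),None,fx=2.3,fy=2.3))
"
```

```text
127.23576798965468 125.15590987583327
-1 0.044 (np.float64(122.46165421972256), np.float64(132.75102324812588)) (np.float64(119.96991669707384), np.float64(124.47192476850654))
-1 0.06 (np.float64(120.65836894132084), np.float64(135.61986064749976)) (np.float64(118.11304541053516), np.float64(127.29762549678071))
1 0.044 (np.float64(131.75572828002348), np.float64(117.96512798457982)) (np.float64(129.53101233938986), np.float64(109.92229221430163))
1 0.06 (np.float64(133.34026341623274), np.float64(115.4442990764615)) (np.float64(131.15954260548963), np.float64(107.44407027598272))
```

View pics/g4.png

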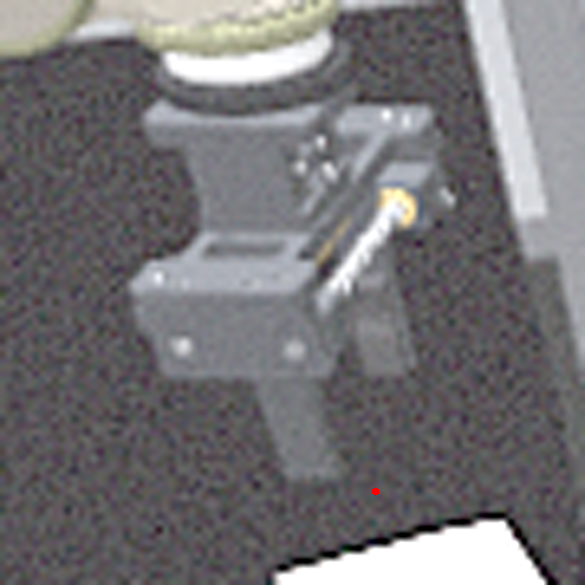

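View pics/g5.png

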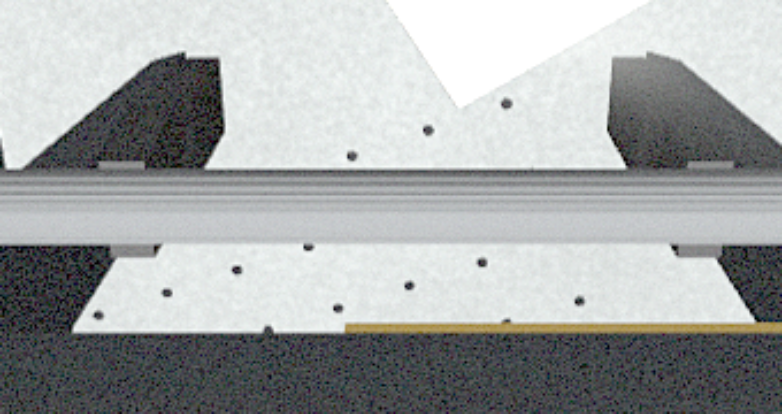

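```bash
python3 -c "
from h import *
print([a for a in dir(robot) if not a.startswith('_')],getattr(robot,'grip_point_offset',None))
w=grab('wrist');s=robot.read_state();R=toolR(s)
for x in(0,-.01,-.02,-.024,-.028,-.032,-.036):
  o=[]
  for z in(.009,-.009):
    a=proj(w,s['tcp_pos']+R@[x,-.044,z]);b=proj(w,s['tcp_pos']+R@[x,.044,z]);o+=[round(a[0],1),round(b[0],1),round(abs(a[0]-b[0]),1),round(a[1],1)]
  print(x,o)
"
```

```text
['IKError', 'grab_frame', 'grip_point_offset', 'job_done', 'read_state'] 0.0187
0 [np.float64(212.1), np.float64(349.7), np.float64(137.6), np.float64(251.1), np.float64(210.4), np.float64(351.5), np.float64(141.1), np.float64(224.3)]
-0.01 [np.float64(208.5), np.float64(353.4), np.float64(144.9), np.float64(257.6), np.float64(206.6), np.float64(355.3), np.float64(148.7), np.float64(229.5)]
-0.02 [np.float64(204.5), np.float64(357.4), np.float64(152.9), np.float64(264.8), np.float64(202.4), np.float64(359.5), np.float64(157.1), np.float64(235.3)]
-0.024 [np.float64(202.8), np.float64(359.1), np.float64(156.3), np.float64(267.9), np.float64(200.6), np.float64(361.4), np.float64(160.8), np.float64(237.9)]
-0.028 [np.float64(201.0), np.float64(360.9), np.float64(159.9), np.float64(271.2), np.float64(198.7), np.float64(363.3), np.float64(164.6), np.float64(240.5)]
-0.032 [np.float64(199.1), np.float64(362.9), np.float64(163.7), np.float64(274.6), np.float64(196.7), np.float64(365.3), np.float64(168.6), np.float64(243.3)]
-0.036 [np.float64(197.2), np.float64(364.9), np.float64(167.7), np.float64(278.2), np.float64(194.6), np.float64(367.4), np.float64(172.9), np.float64(246.2)]
```

The images and the force-free closing to 56 mm agree. The real finger ends sit about 33 mm behind the reported TCP: wrist0 shows the tips at (196,245) and (366,245), and side0 agrees. The jaws therefore closed above the nut, touching nothing. I'll open and go down about 35 mm, watching the force.

>>> {"name": "arm_command", "arguments": {"rows": [[0,0,0,0,88],[0,0,0,0,88],[0,0,0,0,88],[4,0,0,0,88],[4,0,0,0,88],[4,0,0,0,88],[4,0,0,0,88],[4,0,0,0,88],[0,0,0,0,88]]}}

```text
time: 8.75
tcp_pos: [0.5169, 0.0048, 0.1334]
tcp_rot: [2.439, 1.561, 0.15]
force: [0.5, -0.2, -0.1]
grip_width: 0.0877
```

```bash
cat > look.py <<'E'
from h import *
import sys
rep();print(delta([.5165,.005,.120]))
b=grab('side')['pixels'];c=grab('scene')['pixels'];w=grab('wrist')['pixels']
g=lambda x:(255*(np.clip(x/160,0,1))**.6).astype(np.uint8)
up=lambda x:cv2.resize(cv2.cvtColor(g(x),cv2.COLOR_RGB2BGR),(266,532),interpolation=cv2.INTER_CUBIC)
up=lambda x:cv2.resize(cv2.cvtColor(g(x),cv2.COLOR_RGB2BGR),(266,373),interpolation=cv2.INTER_CUBIC)
cv2.imwrite('pics/'+sys.argv[1],np.hstack([up(b[165:249,257:317]),up(c[165:249,247:307]),up(w[110:362,190:370])]))
E
python3 look.py l1.png
```

```text
t 8.75 p [0.5169 0.0048 0.1334] yawY -41.12 x [ 0.0098  0.0015 -1.    ] q [-0.222  0.385  1.515  0.004  1.233  0.494] F [ 0.55 -0.17 -0.09] T [-0.074  0.109  0.004] w 87.75
[13.34840703 -0.51220879  0.24745859]
```

View pics/l1.png

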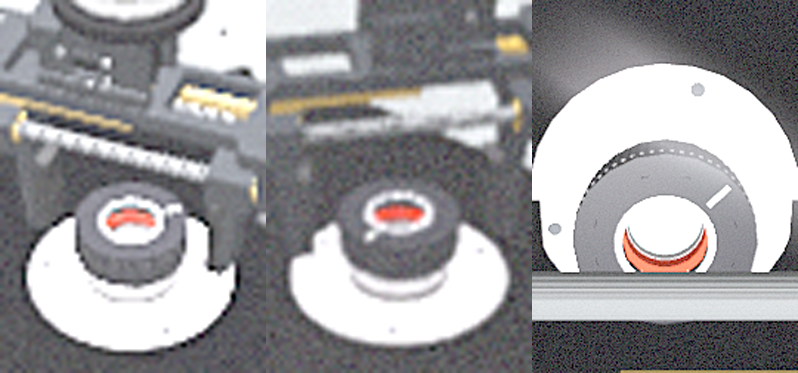

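```bash
python3 -c "
from h import *
b=grab('side');s=robot.read_state();R=toolR(s)
for x in(-.024,-.028,-.032,-.036):
  print(x,[np.round(proj(b,s['tcp_pos']+R@[x,y,z]),1) for y in (.044,.0615) for z in(-.009,.009)])
"
```

```text
-0.024 [array([305.6, 223.8]), array([303. , 228.7]), array([312.6, 225.6]), array([310.1, 230.6])]
-0.028 [array([305.6, 222.5]), array([303. , 227.5]), array([312.6, 224.4]), array([310.1, 229.4])]
-0.032 [array([305.6, 221.3]), array([303. , 226.3]), array([312.7, 223.1]), array([310.2, 228.1])]
-0.036 [array([305.7, 220. ]), array([303., 225.]), array([312.7, 221.9]), array([310.2, 226.9])]
```

>>> {"name": "arm_command", "arguments": {"rows": [[4,0,0,0,88],[4,-0.5,0.3,0,88],[4,0,0,0,88],[0,0,0,0,70],[0,0,0,0,64],[0,0,0,0,64]]}}

```text
time: 9.7
tcp_pos: [0.5167, 0.0049, 0.1211]
tcp_rot: [2.395, 1.56, 0.107]
force: [-0.2, -1.4, -0.3]
grip_width: 0.0638
```

```bash
python3 look.py l2.png
```

```text
t 9.7 p [0.5167 0.0049 0.1211] yawY -41.12 x [ 0.011   0.0012 -0.9999] q [-0.222  0.398  1.534  0.004  1.199  0.494] F [-0.23 -1.42 -0.27] T [-0.046  0.104  0.021] w 63.76
[ 1.09042857 -0.26003174  0.08804678]
```

View pics/l2.png

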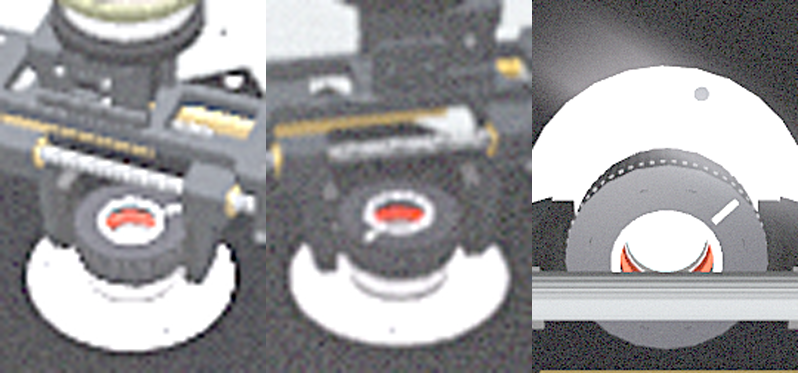

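>>> {"name": "arm_command", "arguments": {"rows": [[0,0,0,0,58],[0,0,0,0,58]]}}

```text
time: 10.1
tcp_pos: [0.5168, 0.0049, 0.1211]
tcp_rot: [2.391, 1.56, 0.103]
force: [0.8, -0.6, -0.3]
grip_width: 0.0594
```

```bash
python3 -c "
from h import *
rep()"
```

```text
t 10.1 p [0.5168 0.0049 0.1211] yawY -41.12 x [ 0.0111  0.0011 -0.9999] q [-0.222  0.398  1.534  0.004  1.199  0.494] F [ 0.78 -0.63 -0.31] T [-0.086  0.147  0.004] w 59.44
```

>>> {"name": "arm_command", "arguments": {"rows": [[-0.15,0,0,-0.08,58],[-0.15,0,0,-0.08,58],[-0.15,0,0,-0.08,58]]}}

```text
time: 10.48
tcp_pos: [0.5169, 0.005, 0.1217]
tcp_rot: [2.16, 1.559, 0.119]
force: [0.7, 0.8, -0.9]
grip_width: 0.0595
```

```bash
python3 -c "
from h import *
rep()"
```

```text
t 10.475 p [0.5169 0.005  0.1217] yawY -26.97 x [ 0.0115  0.0014 -0.9999] q [-0.222  0.398  1.533  0.004  1.2    0.247] F [ 0.65  0.77 -0.87] T [-0.011  0.017  0.013] w 59.46
```

>>> {"name": "arm_command", "arguments": {"rows": [[-0.05,0,0,-0.08,58],[-0.1,0,0,-0.08,58],[-0.1,0,0,-0.08,58],[-0.1,0,0,-0.08,58]]}}

```text
time: 10.98
tcp_pos: [0.5174, 0.0053, 0.1224]
tcp_rot: [1.868, 1.558, 0.158]
force: [0.4, -0.3, 0.1]
grip_width: 0.0594
```

```bash
python3 -c "
from h import *
rep()"
```

```text
t 10.975 p [0.5174 0.0053 0.1224] yawY -8.02 x [ 0.0129  0.0021 -0.9999] q [-0.222  0.397  1.532  0.005  1.201 -0.083] F [ 0.43 -0.26  0.11] T [ 0.039  0.068 -0.045] w 59.43
```

>>> {"name": "arm_command", "arguments": {"rows": [[-0.05,0,0,-0.08,58],[-0.05,0,0,-0.08,58],[-0.05,0,0,-0.08,58],[-0.05,0,0,-0.05,58]]}}

```text
time: 11.48
tcp_pos: [0.5177, 0.0059, 0.1231]
tcp_rot: [1.631, 1.556, 0.22]
force: [-0.0, 0.9, 0.9]
grip_width: 0.0597
```

```bash
python3 -c "
from h import *
rep()"
```

```text
t 11.475 p [0.5177 0.0059 0.1231] yawY 9.17 x [ 0.014   0.0031 -0.9999] q [-0.221  0.396  1.531  0.007  1.201 -0.383] F [-0.01  0.93  0.87] T [ 0.122  0.097 -0.021] w 59.67
```

>>> {"name": "arm_command", "arguments": {"rows": [[0,0,0,-0.05,58],[0,0,0,-0.05,58],[0,0,0,-0.03,58],[0,0,0,0,58]]}}

```text
time: 11.98
tcp_pos: [0.5176, 0.0064, 0.1234]
tcp_rot: [1.554, 1.556, 0.278]
force: [0.3, 1.1, 0.4]
grip_width: 0.0596
```

```bash
python3 -c "
from h import *
rep()"
```

```text
t 11.975 p [0.5176 0.0064 0.1234] yawY 16.87 x [ 0.0142  0.0041 -0.9999] q [-0.221  0.396  1.531  0.008  1.202 -0.518] F [0.27 1.06 0.41] T [-0.009  0.084  0.003] w 59.6
```

>>> {"name": "arm_command", "arguments": {"rows": [[0,0,0,0,63],[0,0,0,0,63],[0,0,0,0,63]]}}

```text
time: 12.35
tcp_pos: [0.5176, 0.0062, 0.1233]
tcp_rot: [1.537, 1.556, 0.259]
force: [0.1, -0.5, 0.8]
grip_width: 0.063
```

```bash
python3 look.py l3.png
```

```text
t 12.35 p [0.5176 0.0062 0.1233] yawY 16.8 x [ 0.0143  0.0038 -0.9999] q [-0.221  0.396  1.531  0.007  1.202 -0.517] F [ 0.09 -0.45  0.79] T [-0.067  0.069  0.003] w 63.04
[ 3.29030339 -1.49529641  0.83116963]
```

View pics/l3.png

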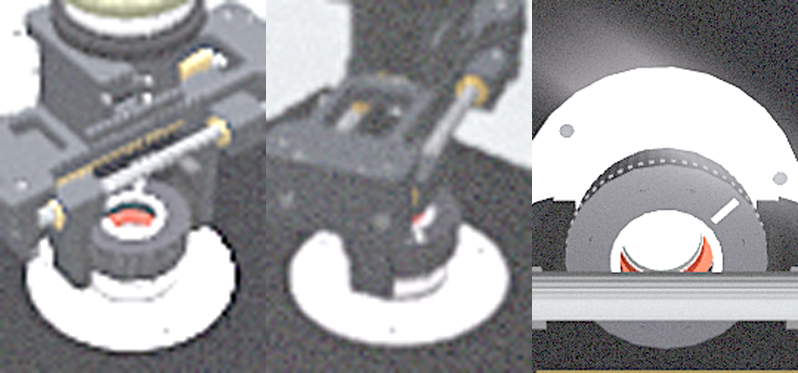

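>>> {"name": "arm_command", "arguments": {"rows": [[0,0,0,0,58],[0,0,0,0,58],[0,0,0,-0.07,58],[0,0,0,-0.07,58],[0,0,0,-0.07,58],[0,0,0,0,58]]}}

```text
time: 13.25
tcp_pos: [0.5174, 0.0065, 0.1238]
tcp_rot: [1.354, 1.556, 0.292]
force: [-0.6, 0.0, 0.5]
grip_width: 0.0593
```

```bash
python3 -c "
from h import *
rep()"
```

```text
t 13.25 p [0.5174 0.0065 0.1238] yawY 29.14 x [ 0.0141  0.0042 -0.9999] q [-0.221  0.395  1.531  0.008  1.203 -0.732] F [-0.64  0.04  0.49] T [-0.124  0.081 -0.03 ] w 59.3
```

>>> {"name": "arm_command", "arguments": {"rows": [[0,0,0,-0.07,58],[0,0,0,-0.07,58],[0,0,0,-0.07,58]]}}

```text
time: 13.62
tcp_pos: [0.5174, 0.0068, 0.1242]
tcp_rot: [1.167, 1.556, 0.315]
force: [-1.6, 2.1, 2.4]
grip_width: 0.0593
```

```bash
sed -i "s/s\['tcp_pos'\].round(4),'yawY'/s['tcp_pos'].round(5),'yawY'/" h.py; python3 -c "
from h import *
rep()"
```

```text
t 13.625 p [0.51737 0.00676 0.1242 ] yawY 41.22 x [ 0.0144  0.0047 -0.9999] q [-0.22   0.394  1.53   0.008  1.204 -0.943] F [-1.55  2.08  2.43] T [ 0.152  0.212 -0.051] w 59.3
```

>>> {"name": "arm_command", "arguments": {"rows": [[0,0,0,-0.06,58],[0,0,0,-0.06,58],[0,0,0,-0.06,58]]}}

```text
time: 14.0
tcp_pos: [0.5171, 0.0071, 0.1246]
tcp_rot: [1.034, 1.556, 0.363]
force: [-1.6, 0.3, 2.5]
grip_width: 0.0597
```

```bash
python3 -c "
from h import *
rep()"
```

```text
t 14.0 p [0.51707 0.00714 0.1246 ] yawY 51.58 x [ 0.0141  0.0054 -0.9999] q [-0.22   0.393  1.53   0.009  1.205 -1.123] F [-1.61  0.34  2.55] T [ 0.06   0.228 -0.088] w 59.69
```

>>> {"name": "arm_command", "arguments": {"rows": [[0,-0.3,0.3,-0.06,58],[0,-0.3,0.3,-0.06,58],[0,0,0,-0.06,58]]}}

```text
time: 14.38
tcp_pos: [0.5171, 0.0068, 0.1249]
tcp_rot: [0.907, 1.555, 0.417]
force: [-1.5, 1.6, 1.6]
grip_width: 0.0593
```

```bash
python3 -c "
from h import *
rep()"
```

```text
t 14.375 p [0.51711 0.00677 0.12493] yawY 61.93 x [ 0.0142  0.0063 -0.9999] q [-0.221  0.393  1.53   0.01   1.206 -1.306] F [-1.49  1.6   1.62] T [ 0.162  0.314 -0.095] w 59.32
```

>>> {"name": "arm_command", "arguments": {"rows": [[0,0,0,-0.06,58],[0,0,0,-0.06,58],[0,0,0,-0.05,58]]}}

```text
time: 14.75
tcp_pos: [0.516, 0.0078, 0.125]
tcp_rot: [0.934, 1.556, 0.615]
force: [-2.5, 2.1, 1.8]
grip_width: 0.0595
```

```bash
python3 -c "
from h import *
rep()"
```

```text
t 14.75 p [0.51597 0.0078  0.12495] yawY 71.7 x [ 0.0117  0.0083 -0.9999] q [-0.221  0.392  1.531  0.011  1.209 -1.476] F [-2.49  2.06  1.8 ] T [ 0.312  0.431 -0.069] w 59.46
```

The rise has stopped (0.02 mm in 10°), so this is probably the thread start. I'll release lightly and look.

>>> {"name": "arm_command", "arguments": {"rows": [[0,0,0,0,63],[0,0,0,0,64],[0,0,0,0,64]]}}

```text
time: 15.12
tcp_pos: [0.5162, 0.0077, 0.1249]
tcp_rot: [0.901, 1.556, 0.577]
force: [1.4, 0.9, 0.2]
grip_width: 0.0642
```

```bash
python3 look.py l4.png
```

```text
t 15.125 p [0.51621 0.00765 0.12487] yawY 71.46 x [ 0.0122  0.0079 -0.9999] q [-0.221  0.393  1.531  0.011  1.208 -1.472] F [1.43 0.89 0.24] T [-0.006  0.05   0.012] w 64.19
[ 4.84831388 -2.47579782  1.07892964]
```

View pics/l4.png

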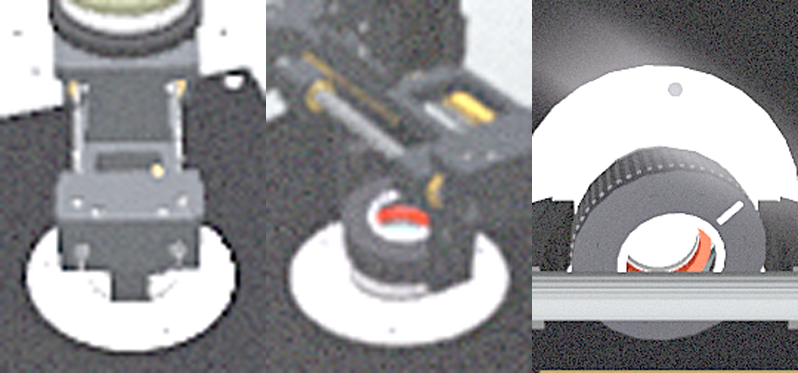

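The wrist view shows the nut tilted, with knurling visible on its left side and the window at (672,245). It's probably leaning on a finger, so I'll open wider.

>>> {"name": "arm_command", "arguments": {"rows": [[0,0,0,0,72],[0,0,0,0,80],[0,0,0,0,80]]}}

```text
time: 15.65
tcp_pos: [0.5162, 0.0076, 0.1249]
tcp_rot: [0.905, 1.556, 0.582]
force: [0.6, -0.3, 0.4]
grip_width: 0.0799
```

```bash
python3 look.py l5.png
```

```text
t 15.65 p [0.5162  0.00763 0.12487] yawY 71.46 x [ 0.0122  0.008  -0.9999] q [-0.221  0.393  1.531  0.011  1.208 -1.472] F [ 0.58 -0.32  0.41] T [-0.017  0.004 -0.039] w 79.88
[ 4.85298986 -2.44983267  1.07975221]
```

View pics/l5.png

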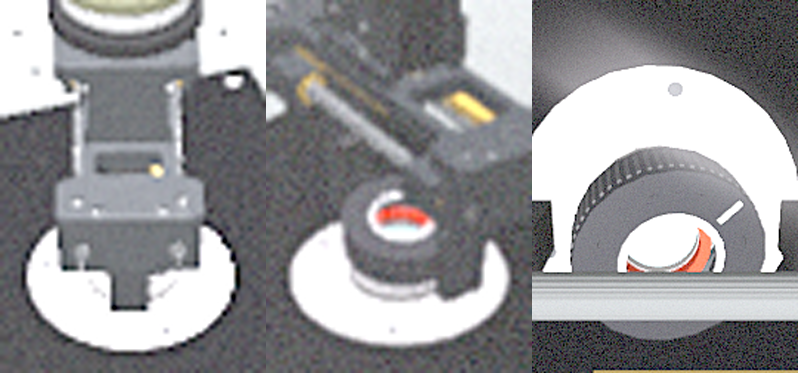

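```bash
cat > ins.py <<'E'
from h import *
from scipy.optimize import least_squares
f=grab('wrist');I=f['pixels'].astype(int)
m=(I.min(2)>150).astype(np.uint8);m[290:]=0
k,l,st,c=cv2.connectedComponentsWithStats(m)
i=1+np.argmax(st[1:,4]);mm=(l==i).astype(np.uint8)
P=[]
for u in range(st[i,0]+3,st[i,0]+st[i,2]-3):
    col=np.where(mm[:,u])[0]
    if len(col): P.append(onz(f,u,col[0]-.5,.143)[:2])
P=np.array(P)
r=least_squares(lambda p:np.hypot(*(P-p).T)-.055,[.517,.0055],loss='soft_l1',f_scale=.0005)
print('insert centre',r.x,'rms',np.sqrt(np.mean(r.fun**2)),len(P))
rep();s=robot.read_state();R=toolR(s);print('grip pt',s['tcp_pos']-R[:,0]*.053)
E
python3 ins.py
```

```text
insert centre [0.5157563  0.00431324] rms 0.00021540880348545313 185
t 15.85 p [0.51618 0.00764 0.12487] yawY 71.47 x [ 0.0121  0.008  -0.9999] q [-0.221  0.393  1.531  0.011  1.208 -1.472] F [-0.19  0.23 -0.07] T [0.02  0.043 0.033] w 80.05
grip pt [0.51553436 0.00722086 0.1778605 ]
```

>>> {"name": "arm_command", "arguments": {"rows": [[0,-1.4,1.5,0,80],[0,0,0,0,70],[0,0,0,0,64]]}}

```text
time: 16.23
tcp_pos: [0.5174, 0.0058, 0.1249]
tcp_rot: [0.91, 1.556, 0.586]
force: [-0.1, 0.9, 1.1]
grip_width: 0.0641
```

```bash
python3 -c "
from h import *
rep();s=robot.read_state();R=toolR(s);print('grip pt',s['tcp_pos']-R[:,0]*.053)"; python3 look.py l6.png
```

```text
t 16.225 p [0.51735 0.00577 0.12489] yawY 71.46 x [ 0.0124  0.0082 -0.9999] q [-0.224  0.394  1.528  0.012  1.209 -1.475] F [-0.11  0.95  1.13] T [ 0.231 -0.159 -0.038] w 64.13
grip pt [0.51669567 0.00533    0.1778821 ]
t 16.225 p [0.51735 0.00577 0.12489] yawY 71.46 x [ 0.0124  0.0082 -0.9999] q [-0.224  0.394  1.528  0.012  1.209 -1.475] F [-0.11  0.95  1.13] T [ 0.231 -0.159 -0.038] w 64.13
[ 4.87054155 -1.05509487 -0.60955085]
```

View pics/l6.png

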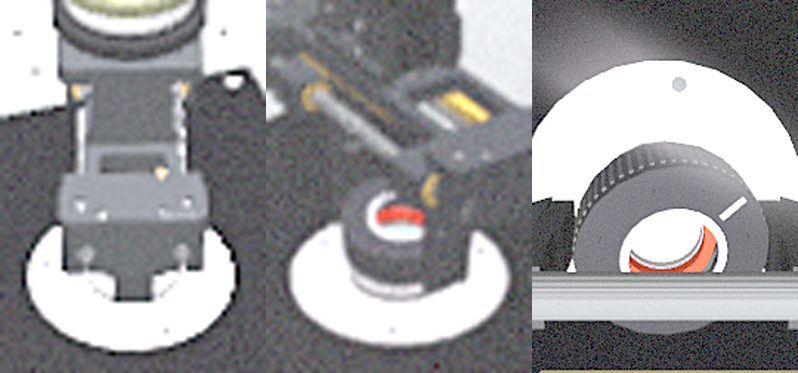

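>>> {"name": "arm_command", "arguments": {"rows": [[0,0,0,0,60],[0,0,0,0,58],[0,0,0,0,58]]}}

```text
time: 16.75
tcp_pos: [0.5175, 0.0058, 0.1251]
tcp_rot: [0.879, 1.556, 0.556]
force: [0.1, 1.4, 1.2]
grip_width: 0.0601
```

```bash
python3 look.py l7.png
```

```text
t 16.75 p [0.51746 0.0058  0.12511] yawY 71.48 x [ 0.0129  0.008  -0.9999] q [-0.224  0.394  1.528  0.011  1.209 -1.475] F [0.14 1.43 1.15] T [ 0.121 -0.05   0.033] w 60.05
[ 5.08960636 -1.12326909 -0.70522774]
```

View pics/l7.png

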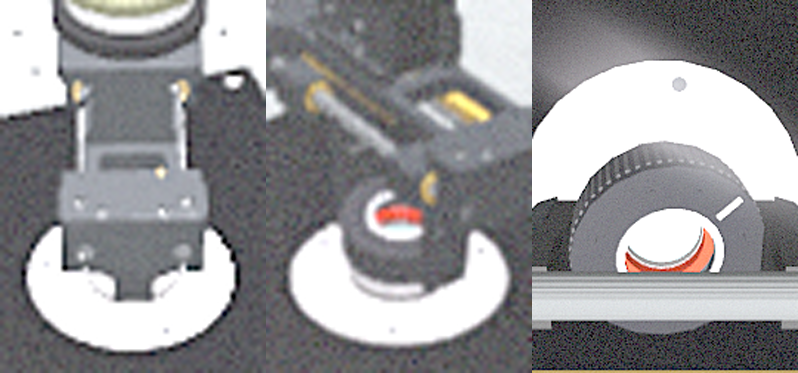

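>>> {"name": "arm_command", "arguments": {"rows": [[0,0,0,-0.06,58],[0,0,0,-0.06,58],[0,0,0,0,58]]}}

```text
time: 17.27
tcp_pos: [0.5176, 0.0055, 0.1251]
tcp_rot: [0.721, 1.556, 0.521]
force: [0.1, 1.5, 0.4]
grip_width: 0.0605
```

```bash
python3 -c "
from h import *
rep();s=robot.read_state();R=toolR(s);print('grip pt',s['tcp_pos']-R[:,0]*.053)"
```

```text
t 17.275 p [0.5176  0.00554 0.12511] yawY 78.51 x [ 0.0131  0.0075 -0.9999] q [-0.224  0.394  1.528  0.011  1.209 -1.598] F [0.08 1.52 0.4 ] T [ 0.056 -0.059 -0.02 ] w 60.53
grip pt [0.51690192 0.005144   0.17810532]
```

>>> {"name": "arm_command", "arguments": {"rows": [[0,0,0,0,64],[0,0,0,0,70],[0,0,0,0,70]]}}

```text
time: 17.65
tcp_pos: [0.5172, 0.0055, 0.1249]
tcp_rot: [0.758, 1.557, 0.555]
force: [-0.0, -0.8, 0.6]
grip_width: 0.0697
```

```bash
python3 look.py l8.png
```

```text
t 17.65 p [0.51724 0.00553 0.12488] yawY 78.38 x [ 0.0121  0.0075 -0.9999] q [-0.224  0.394  1.528  0.011  1.209 -1.596] F [-0.04 -0.8   0.57] T [0.049 0.02  0.059] w 69.73
[ 4.8620559  -0.72056656 -0.67043496]
```

View pics/l8.png

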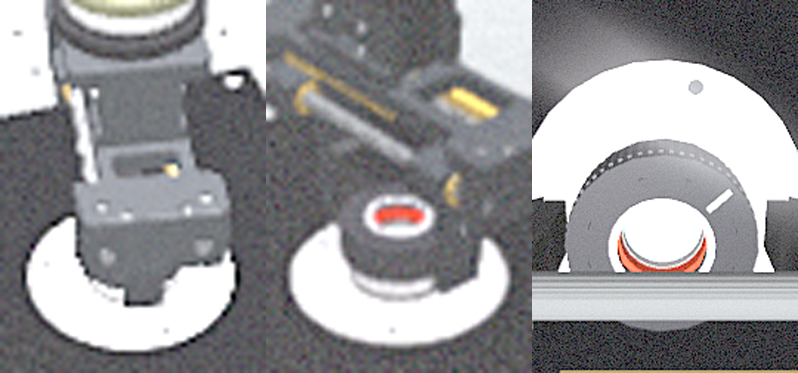

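The nut is level again in the wrist view. In the scene view the rim is at about (277,213.6), roughly 2 mm below its start height, so it has dropped into the thread. I'll lower the fingers, regrip and turn forward, following the pitch.

>>> {"name": "arm_command", "arguments": {"rows": [[2.5,0,0,0,70],[2,0,0,0,70],[0,0,0,0,66],[0,0,0,0,62],[0,0,0,0,58],[0,0,0,0,58],[0,0,0,0,58]]}}

```text
time: 18.68
tcp_pos: [0.5172, 0.0055, 0.12]
tcp_rot: [0.759, 1.557, 0.556]
force: [-0.7, -0.3, 0.2]
grip_width: 0.0593
```

```bash
cat >> h.py <<'E'
def gp():
    rep();s=robot.read_state();R=toolR(s);print('grip pt',(s['tcp_pos']-R[:,0]*.053).round(5))
E
python3 -c "
from h import *
gp()"
```

```text
t 18.675 p [0.51724 0.00546 0.11997] yawY 78.38 x [ 0.0119  0.0074 -0.9999] q [-0.224  0.4    1.535  0.011  1.197 -1.596] F [-0.71 -0.32  0.22] T [0.034 0.053 0.051] w 59.31
grip pt [0.51661 0.00507 0.17297]
```

>>> {"name": "arm_command", "arguments": {"rows": [[0.2,0,0,0.1,58],[0.2,0,0,0.1,58],[0.2,0,0,0.1,58]]}}

```text
time: 19.05
tcp_pos: [0.5171, 0.0058, 0.1193]
tcp_rot: [1.108, 1.557, 0.596]
force: [-0.3, 0.1, -0.7]
grip_width: 0.0594
```

```bash
python3 -c "
from h import *
gp()"
```

```text
t 19.05 p [0.51714 0.00579 0.11931] yawY 60.69 x [ 0.0117  0.0079 -0.9999] q [-0.224  0.401  1.536  0.011  1.195 -1.287] F [-0.26  0.09 -0.68] T [-0.046 -0.039  0.037] w 59.44
grip pt [0.51652 0.00536 0.17231]
```

>>> {"name": "arm_command", "arguments": {"rows": [[0.22,0,0,0.1,58],[0.22,0,0,0.1,58],[0.22,0,0,0.1,58],[0.22,0,0,0.1,58]]}}

```text
time: 19.55
tcp_pos: [0.5176, 0.0053, 0.1185]
tcp_rot: [1.424, 1.556, 0.499]
force: [-0.2, -0.0, -1.2]
grip_width: 0.0597
```

```bash
python3 -c "
from h import *
gp()"
```

```text
t 19.55 p [0.51761 0.00532 0.11847] yawY 37.0 x [ 0.0128  0.007  -0.9999] q [-0.224  0.402  1.537  0.01   1.192 -0.874] F [-0.16 -0.   -1.16] T [-0.206 -0.024  0.038] w 59.65
grip pt [0.51693 0.00496 0.17146]
```

>>> {"name": "arm_command", "arguments": {"rows": [[0.26,0,0,0.1,58],[0.24,0,0,0.1,58],[0.24,0,0,0.1,58],[0.24,0,0,0.1,58]]}}

```text
time: 20.05
tcp_pos: [0.5178, 0.0047, 0.1176]
tcp_rot: [1.737, 1.556, 0.398]
force: [-0.6, -0.8, -1.3]
grip_width: 0.0595
```

```bash
python3 -c "
from h import *
gp()"
```

```text
t 20.05 p [0.51785 0.00473 0.11759] yawY 13.31 x [ 0.0133  0.0056 -0.9999] q [-0.224  0.403  1.538  0.009  1.189 -0.46 ] F [-0.64 -0.79 -1.27] T [-0.198  0.064  0.079] w 59.51
grip pt [0.51714 0.00443 0.17058]
```

>>> {"name": "arm_command", "arguments": {"rows": [[0.28,-0.1,-0.3,0.1,58],[0.25,-0.1,-0.3,0.1,58],[0.25,-0.1,-0.2,0.1,58],[0.25,0,0,0.1,58]]}}

```text
time: 20.55
tcp_pos: [0.5177, 0.0045, 0.1167]
tcp_rot: [1.995, 1.557, 0.243]
force: [-0.6, -1.2, 0.3]
grip_width: 0.0596
```

```bash
python3 -c "
from h import *
gp()"
```

```text
t 20.55 p [0.51765 0.00445 0.11674] yawY -10.38 x [ 0.0138  0.0034 -0.9999] q [-0.224  0.404  1.54   0.007  1.185 -0.045] F [-0.63 -1.2   0.34] T [-0.255  0.098  0.059] w 59.65
grip pt [0.51692 0.00427 0.16973]
```

>>> {"name": "arm_command", "arguments": {"rows": [[0.25,0,-0.4,0.1,58],[0.25,0,-0.3,0.1,58],[0.25,0,-0.2,0.1,58]]}}

```text
time: 20.92
tcp_pos: [0.5175, 0.0041, 0.1161]
tcp_rot: [2.131, 1.558, 0.069]
force: [-0.8, -3.0, 0.7]
grip_width: 0.0598
```

```bash
python3 -c "
from h import *
gp()"
```

```text
t 20.925 p [0.51754 0.00414 0.11605] yawY -28.13 x [ 1.290e-02  9.000e-04 -9.999e-01] q [-0.223  0.405  1.54   0.004  1.184  0.266] F [-0.82 -2.96  0.65] T [-0.419  0.261  0.059] w 59.79
grip pt [0.51686 0.00409 0.16905]
```

>>> {"name": "arm_command", "arguments": {"rows": [[0.25,0.2,0.4,0.08,58],[0.25,0.2,0.3,0.08,58],[0.22,0,0,0.08,58],[0,0,0,0,58]]}}

```text
time: 21.42
tcp_pos: [0.5172, 0.0031, 0.1156]
tcp_rot: [2.328, 1.559, 0.019]
force: [-0.0, 0.3, 0.7]
grip_width: 0.0599
```

```bash
python3 -c "
from h import *
gp()"
```

```text
t 21.425 p [0.51717 0.00306 0.11557] yawY -42.31 x [ 1.210e-02  2.000e-04 -9.999e-01] q [-0.225  0.405  1.542  0.003  1.183  0.512] F [-0.04  0.28  0.73] T [-0.105  0.231 -0.053] w 59.93
grip pt [0.51653 0.00305 0.16856]
```

```bash
python3 look.py l9.png
```

```text
t 21.425 p [0.51717 0.00306 0.11557] yawY -42.31 x [ 1.210e-02  2.000e-04 -9.999e-01] q [-0.225  0.405  1.542  0.003  1.183  0.512] F [-0.04  0.28  0.73] T [-0.105  0.231 -0.053] w 59.93
[-4.44156326 -1.76074937 -1.01832082]
```

View pics/l9.png

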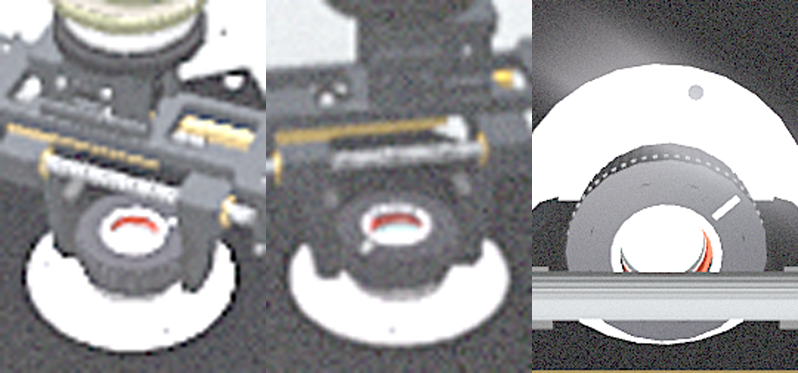

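>>> {"name": "arm_command", "arguments": {"rows": [[0.16,0,0,0.06,58],[0.16,0,0,0.06,58],[0.16,0,0,0.06,58]]}}

```text
time: 21.95
tcp_pos: [0.517, 0.0029, 0.1153]
tcp_rot: [2.454, 1.559, -0.036]
force: [-1.2, -0.8, 1.5]
grip_width: 0.0598
```

```bash
python3 -c "
from h import *
gp()"
```

```text
t 21.95 p [0.517   0.00288 0.11529] yawY -52.65 x [ 1.180e-02 -4.000e-04 -9.999e-01] q [-0.225  0.405  1.542  0.002  1.183  0.693] F [-1.22 -0.82  1.48] T [-0.138  0.443  0.075] w 59.81
grip pt [0.51638 0.0029  0.16829]
```

>>> {"name": "arm_command", "arguments": {"rows": [[0.13,0,0,0.06,58],[0.13,0,0,0.06,58],[0.13,0,0,0.06,58]]}}

```text
time: 22.32
tcp_pos: [0.5167, 0.0028, 0.1152]
tcp_rot: [2.603, 1.559, -0.069]
force: [0.1, -0.2, 0.5]
grip_width: 0.0597
```

```bash
python3 -c "
from h import *
gp()"
```

```text
t 22.325 p [0.51674 0.00283 0.11524] yawY -63.09 x [ 1.140e-02 -8.000e-04 -9.999e-01] q [-0.225  0.405  1.543  0.002  1.183  0.875] F [ 0.06 -0.18  0.5 ] T [-0.136  0.376  0.045] w 59.67
grip pt [0.51614 0.00287 0.16824]
```

>>> {"name": "arm_command", "arguments": {"rows": [[0.06,0,0,0.06,58],[0.06,0,0,0.06,58],[0.1,0,0,0.06,58]]}}

```text
time: 22.7
tcp_pos: [0.5161, 0.0031, 0.1149]
tcp_rot: [2.786, 1.561, -0.067]
force: [-1.8, 0.1, 0.8]
grip_width: 0.0597
```

```bash
python3 -c "
from h import *
gp()"
```

```text
t 22.7 p [0.51612 0.00306 0.11493] yawY -73.51 x [ 9.9e-03 -7.0e-04 -1.0e+00] q [-0.225  0.405  1.544  0.002  1.183  1.058] F [-1.84  0.13  0.76] T [-0.004  0.45   0.111] w 59.7
grip pt [0.5156  0.0031  0.16792]
```

>>> {"name": "arm_command", "arguments": {"rows": [[0.12,0,0,0.06,58],[0.12,0,0,0.06,58],[0.12,0,0,0.06,58],[0,0,0,0,58]]}}

```text
time: 23.2
tcp_pos: [0.5153, 0.0036, 0.1147]
tcp_rot: [2.975, 1.563, -0.059]
force: [-0.1, 0.5, 0.0]
grip_width: 0.0595
```

```bash
python3 -c "
from h import *
gp()"
```

```text
t 23.2 p [0.51528 0.0036  0.11467] yawY -83.8 x [ 8.1e-03 -5.0e-04 -1.0e+00] q [-2.240e-01  4.050e-01  1.545e+00  1.000e-03  1.184e+00  1.238e+00] F [-0.07  0.52  0.03] T [-0.196  0.294  0.015] w 59.54
grip pt [0.51485 0.00362 0.16766]
```

>>> {"name": "arm_command", "arguments": {"rows": [[0.13,0,0,0.06,58],[0.13,0,0,0.06,58],[0.13,0,0,0.06,58]]}}

```text
time: 23.58
tcp_pos: [0.5147, 0.0042, 0.1143]
tcp_rot: [-3.025, 1.564, 0.048]
force: [-0.3, 0.7, 2.2]
grip_width: 0.0594
```

```bash
python3 -c "
from h import *
gp()"; python3 look.py l10.png
```

```text
t 23.575 p [0.51469 0.00424 0.11431] yawY -93.98 x [ 6.8e-03  3.0e-04 -1.0e+00] q [-0.223  0.405  1.546  0.002  1.184  1.416] F [-0.34  0.68  2.17] T [0.036 0.393 0.265] w 59.4
grip pt [0.51434 0.00422 0.16731]
t 23.575 p [0.51469 0.00424 0.11431] yawY -93.98 x [ 6.8e-03  3.0e-04 -1.0e+00] q [-0.223  0.405  1.546  0.002  1.184  1.416] F [-0.34  0.68  2.17] T [0.036 0.393 0.265] w 59.4
[-5.67848978 -0.89226196 -1.78697456]
```

View pics/l10.png

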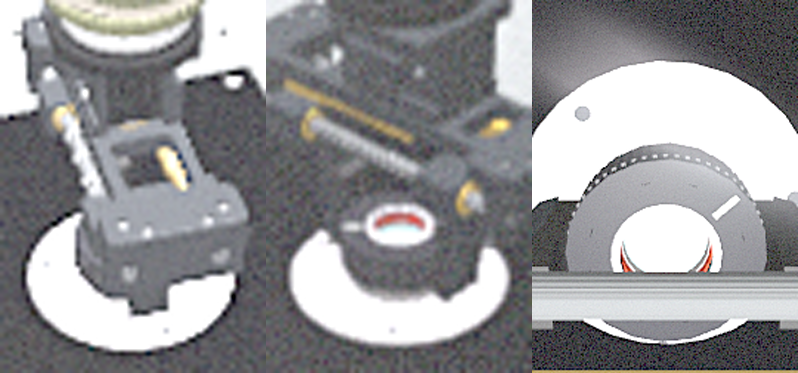

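>>> {"name": "arm_command", "arguments": {"rows": [[0.13,0,0,0.06,58],[0.13,0,0,0.06,58],[0,0,0,0,58]]}}

```text
time: 24.1
tcp_pos: [0.5145, 0.0046, 0.114]
tcp_rot: [-2.846, 1.564, 0.113]
force: [-1.0, 1.3, 0.8]
grip_width: 0.0596
```

```bash
python3 -c "
from h import *
gp()"
```

```text
t 24.1 p [0.51454 0.00456 0.11404] yawY -100.49 x [ 6.4e-03  7.0e-04 -1.0e+00] q [-0.223  0.405  1.546  0.002  1.184  1.53 ] F [-1.    1.32  0.81] T [-0.057  0.417 -0.047] w 59.58
grip pt [0.5142  0.00452 0.16704]
```

>>> {"name": "arm_command", "arguments": {"rows": [[0,0,0,0,64],[0,0,0,0,80],[0,0,0,0,88],[-5,0,0,0,88],[-10,0,0,0,88],[-20,0,0,0,88],[-30,0,0,0,88],[-30,0,0,0,88],[-20,0,0,0,88],[0,0,0,0,88]]}}

```text
time: 25.35
tcp_pos: [0.5144, 0.004, 0.2365]
tcp_rot: [-2.988, 1.56, -0.026]
force: [1.1, -0.3, -0.3]
grip_width: 0.0882
```

```bash
python3 - <<'E'
from h import *
rep()
b=grab('side')['pixels'];c=grab('scene')['pixels'];w=grab('wrist','w9.png')['pixels']
up=lambda x:cv2.resize(cv2.cvtColor(x,cv2.COLOR_RGB2BGR),(390,300),interpolation=cv2.INTER_CUBIC)
cv2.imwrite('pics/f1.png',np.vstack([np.hstack([up(b[185:249,245:328]),up(c[185:249,235:318])]),np.hstack([up(w),up(w[110:270,180:388])])]))
E
```

```text
t 25.35 p [0.51436 0.00403 0.23649] yawY -100.26 x [ 1.110e-02 -3.000e-04 -9.999e-01] q [-0.224  0.29   1.342  0.002  1.498  1.526] F [ 1.06 -0.26 -0.34] T [0.005 0.189 0.039] w 88.23
```

View pics/f1.png

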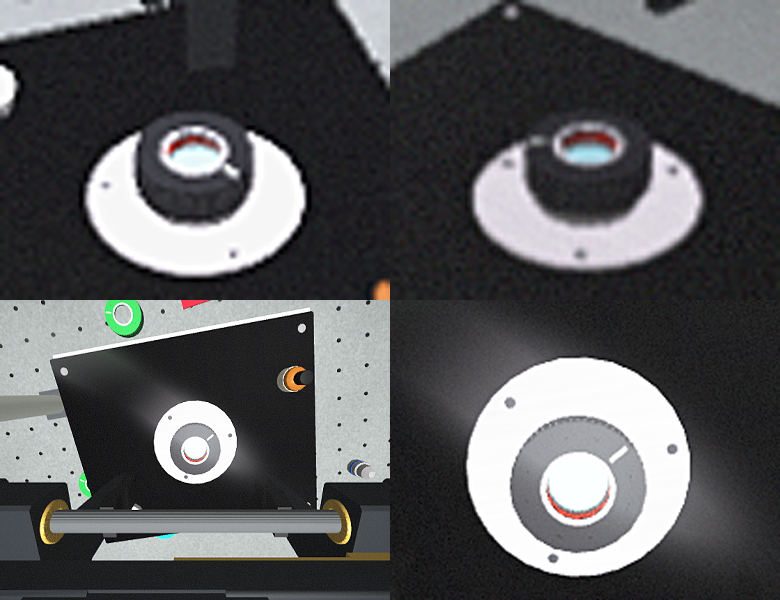

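```bash
python3 - <<'E'
from h import *
b=grab('side');c=grab('scene');w=grab('wrist')
print(tri(c,(277.1,215.8),b,(286.1,217.2)))
sx=390/208;sy=300/160
cc=onz(w,180+(578-390)/sx,110+(488-300)/sy,.174);m=onz(w,180+(619-390)/sx,110+(454-300)/sy,.174)
print(cc,m,np.degrees(np.arctan2(*(m-cc)[1::-1])))
def z(p,uv): 
    from scipy.optimize import brentq
    return brentq(lambda h:proj(p,[.5165,.0054,h])[1]-uv,.13,.2)
print('heights now/start scene',z(c,215.8),z(c,212.8),'side',z(b,217.2),z(b,214.4))
E
```

```text
(array([0.51530426, 0.00583639, 0.17177393]), np.float64(0.00047322131722400256))
[0.5152236  0.00419118 0.174     ] [ 0.52700094 -0.0159013   0.174     ] -59.62303074413414
heights now/start scene 0.1723648917851973 0.1804217162610435 side 0.17163875403312628 0.18047012818319388
```

```bash
python3 -c "
from h import *
rep();print(robot.job_done())"
```

```text
t 25.65 p [0.51356 0.00417 0.23397] yawY -100.27 x [ 5.9e-03  9.0e-04 -1.0e+00] q [-0.224  0.293  1.346  0.002  1.497  1.526] F [ 0.18 -0.52 -0.26] T [0.088 0.08  0.002] w 87.84
the job is handed in; nothing more can be done
None
```

I turned the nut backward about 120° until it dropped into the thread, then forward about 179° until it squeezed the gasket by an estimated 1.2–1.4 mm. I then let go, backed off and handed in at 25.7 s; no verdict was reported.

**Backward turn:** The rise stopped at about 103°. On release the nut sat tilted, because my grip had drifted about 2 mm off the axis. I recentred, turned about 7° further and released; it then sat level and had dropped.

**Forward turn:** The nut met the gasket about 4.7 mm down, where I expected it. Some thread play followed before it began to pull down.

**Last checks:**
- **Height:** in the pictures the nut top is 8–9 mm below its start height, against 8.3 mm worked out from the turning. The underside is about 12 mm above the stage.
- **Position:** the nut looks level and within about 1.5 mm of the axis. Its white line points about 60° to the stage's -y side.
- **Forces:** no force reading I took went above about 4 N.
- **Squeeze:** I did not measure it directly. Tool height gives 1.2 mm and turn angle gives 1.4 mm.
- **Bystanders:** I did not measure the dish, bottle and objective again at the end. The arm was never near them.

**Disagreements:**
- **TCP:** the finger ends are about 33 mm behind the reported TCP, so my first closing went above the nut and touched nothing. I corrected for this.
- **Mark angle:** the picture shows the mark turned about 62° in all, while the tool turned about 59°.

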